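Find the loose flap of the bench's service trough and push it open

TASK

One of the four identical flaps in the deck of the service trough has been left unpropped: with closed fingers press gently on the steel discs, one flap after another, until you find the one that rocks, then push its near part down until the flap stands open by about 40 degrees and leave it standing open. Do not force the flaps that hold fast, grasp or lift nothing, and leave everything else on the bench and the deck where it is.

Things in the scene. Friction and masses are not known exactly. Their poses are not given: they have to be found in the camera images.
- trough: hollow wooden box fixed on the bench, 240 mm deep (x), 580 wide (y), deck 110 mm above the bench. Origin on its underside below the middle of the flaps' common pivot line; x away from the robot, y left, z up. Four identical plywood flaps lie flush in the deck, centred at y = +205, +85, -85, -205 mm; openings 106 mm wide, some 90 mm deep: closed fingers fit in, an open gripper does not
- push_1 (a point): centre of the flat steel disc (24 mm) on top of the left-most (+y end) flap, the place to press: on the flap's middle, 60 mm nearer the robot than its pivot, level with the deck while shut; moves with the flap. The flap is 100 mm wide (y), 9 thick, and reaches from 85 mm before (near edge) to 30 mm beyond its pivot (dark line along y); the far part rises as the near part goes down
- push_2 (a point): centre of the flat steel disc (24 mm) on top of the second from the left flap, the place to press: on the flap's middle, 60 mm nearer the robot than its pivot, level with the deck while shut; moves with the flap. The flap is 100 mm wide (y), 9 thick, and reaches from 85 mm before (near edge) to 30 mm beyond its pivot (dark line along y); the far part rises as the near part goes down
- push_3 (a point): centre of the flat steel disc (24 mm) on top of the third from the left flap, the place to press: on the flap's middle, 60 mm nearer the robot than its pivot, level with the deck while shut; moves with the flap. The flap is 100 mm wide (y), 9 thick, and reaches from 85 mm before (near edge) to 30 mm beyond its pivot (dark line along y); the far part rises as the near part goes down
- push_4 (a point): centre of the flat steel disc (24 mm) on top of the right-most (-y end) flap, the place to press: on the flap's middle, 60 mm nearer the robot than its pivot, level with the deck while shut; moves with the flap. The flap is 100 mm wide (y), 9 thick, and reaches from 85 mm before (near edge) to 30 mm beyond its pivot (dark line along y); the far part rises as the near part goes down
- flap_1 (a joint): angle of the left-most (+y end) flap: 0 shut and flush, grows as the near part goes down, stop at 0.8 rad. Three flaps, propped from beneath on rubber, give only 1 to 3 mm; the loose one (any of the four, looks the same) gives way under about 3 to 4 N at its disc and keeps the angle at which it is left
- flap_2 (a joint): angle of the second from the left flap: 0 shut and flush, grows as the near part goes down, stop at 0.8 rad. Three flaps, propped from beneath on rubber, give only 1 to 3 mm; the loose one (any of the four, looks the same) gives way under about 3 to 4 N at its disc and keeps the angle at which it is left
- flap_3 (a joint): angle of the third from the left flap: 0 shut and flush, grows as the near part goes down, stop at 0.8 rad. Three flaps, propped from beneath on rubber, give only 1 to 3 mm; the loose one (any of the four, looks the same) gives way under about 3 to 4 N at its disc and keeps the angle at which it is left
- flap_4 (a joint): angle of the right-most (-y end) flap: 0 shut and flush, grows as the near part goes down, stop at 0.8 rad. Three flaps, propped from beneath on rubber, give only 1 to 3 mm; the loose one (any of the four, looks the same) gives way under about 3 to 4 N at its disc and keeps the angle at which it is left
- shoe_last: wooden shoe last, 222 mm long along its x, 90 mm high, lying along the far edge of the trough's deck; origin under its middle part
- pencil_pot: glass of pencils, 62 mm across, 180 mm high with the pencils, on the deck beyond the flaps; origin at its underside
- thread_spool: thread spool, 36 mm across, 48 mm high, on the deck beyond the flaps; origin at its underside
- polish_tin: flat round aluminium tin, 48 mm across, 18 mm high, on the deck in the gap between the second and third flap; origin at its underside
- loafer: red shoe, 240 mm long along its x, 70 mm wide, 68 mm high, on the bench to the right of the trough; origin under its middle
- hammer: hammer lying on the bench left of the trough, handle towards the robot; origin at its underside
- glue_jar: glass jar, 64 mm across, 90 mm high, on the bench to the left of the trough; origin at its underside

How it is judged:
By the outcome, as a careful person would: the job done as asked, in the order asked, and still so for the second after the job is handed in, with the robot touching nothing.
It also fails if it takes over 58 s, if anything falls off the work surface, if the arm or the gripper's body presses on something with over 40 N, if the wrist force passes 120 N, or if a joint passes its speed limit or range.

ROBOT

A 6-joint arm with a two-finger parallel gripper is mounted at the origin on the work surface. World frame = base frame: x ahead of the robot, y to its left, z up, the work surface at z = 0. Lengths are in mm, angles in rad, forces in N, time in s.
With the tool pointing down it reaches from about 300 to 1000 mm from the base axis. Payload 5.1 kg.
Tool frame: the origin (TCP) lies on the centre line of the jaws, within the pads' length; the fingertips stand ahead of it and the grasp point (between the pads) lies 8 mm behind it (manip.tip_extent is the z of the fingertips in the tool frame, in mm); z points along the fingers, y is the direction in which the jaws open and shut (so a half turn about z gives the same grasp; the last joint's range is limited). The gripper opens to 95 mm and grips with 3 to 60 N. Pads are 20 mm wide; open, the fingers measure 119 mm over their backs; the gripper's body (75 mm by 180 mm) begins 59 mm behind the grasp point.
Start: joints at [1.112, 0.124, 1.65, -0, 1.367, -0.083], TCP at [238.581, 604.619, 225.656] pointing down, gripper open.
Joint ranges: [-2.61, 2.61], [-1.02, 2.33], [0.03, 2.71], [-1.35, 4.49], [0.32, 2.68], [-2.91, 2.91]. Speed limits (rad/s): [2.57, 2.57, 3.14, 3.14, 3.14, 3.14].

INTERFACE

Orientations are given as a unit quaternion [x, y, z, w].
In Python, from bench import manip gives the robot as it stands.
- The arm moves only by the shell command python3 -m jog 'ROWS' [OPENING] [FORCE]. ROWS is JSON, a list of rows, each an object of numbers: "tx", "ty", "tz": the shift along the tool's x, y, z in cm; "yaw": the turn about the tool's z in degrees. A call has 1 to 5 rows; each row is the pose to reach, as a shift and turn from the pose measured when the call began, along the tool's axes at that moment; what a row does not reach only later rows make up. A row lasts 1/12 s, in which the tool goes at most 41.7 mm and 7.16 degrees, less where a joint would pass 70% of its speed; a pose out of reach is approached as far as the arm can. A call with a gripper value outside its range is refused whole. OPENING is the closure, from -1 (fully open) to 1 (shut), so that 0 is half open, set as the call begins (- or left out, the last holds). The fingers move at their own pace and stop on an object; FORCE is the grip in N (left out, the last holds). Time passes only in rows, so rows that repeat a pose let the fingers close. It gives the time, the measured TCP pose, the force and the opening at its end, in the units of the state.
- manip.get_state(): the state, without advancing time (a new reading comes with each control period).
- manip.grab_frame(name): name is "scene" or "top" or "wrist"; returns a dict with "img" (400x640x3 uint8, red, green, blue), "fx", "fy", "cx", "cy" (pixels), "rvec" (rotation vector, rad) and "tvec" (3), from world to camera coordinates, as OpenCV has them. Camera axes: x right, y down, z forward; pixel columns grow to the right and rows downward; lengths in mm; the calibration is good to about 2 mm. A picture is of the moment at which its call begins. There is no depth.
- manip.close_job(): hands the job in, once; it reports no verdict.
Trained networks look in a picture, given as the dict that the camera call returned (one of the last four; its "shot" number tells which), for a name from the list of things; names that differ only in an ending like _2 or _b are one class to them, and where a whole thing is asked for, a point or a joint stands for the part that bears it (a point fixed in the world has none). Each returns a list of dicts, best first, with "conf" (0 to 1); they miss things now and then, are a little off and sometimes report something else, mostly with a low value. They report only what shows in the picture. A call takes as long as a camera call.
- manip.trace(picture, name): "pixels" (400x640 bool, what is visible of it) and "extent" ([left, top, right, bottom] in pixels, round what is visible of it).
- manip.tip_of(picture, name): "centre" ([column, row] in pixels: a listed point, or the origin of a listed thing).
The state is a dict: "time": time; "q": joint angles; "joint_velocities": joint speeds; "joint_torque": joint torques, N m; "tcp_pos": TCP position; "ee_rot": TCP orientation; "wrist_force": force on the tool from outside, world axes, zero at the start; "wrist_torque": the same for the moment, N m; "gripper_width": finger opening in mm.
Only numpy, scipy, OpenCV 4.12 (cv2) and the standard library are available. Lean on these libraries where they do the work, as an engineer would, in place of code of your own. Each camera call takes 0.05 s, during which the arm holds its last target. There are 200 camera calls.

## Working session

There is one attempt and no reset: what is moved stays moved. The work goes in short steps, Python scripts to look and compute and a shell command to move; the robot and the scene stay as the last step left them, time stands still between calls to the robot, and variables do not carry over. Pictures are saved under pics/ and viewed, about 8 in all and at most 12, crops included, and the job is handed in when it is done.

```bash
mkdir -p pics; cat > h.py <<'E'
import numpy as np, cv2
from bench import manip
from scipy.spatial.transform import Rotation as R
def ray(p,uv):
    Rm=R.from_rotvec(np.ravel(p["rvec"])).as_matrix();t=np.ravel(p["tvec"])
    d=Rm.T@np.array([(uv[0]-p["cx"])/p["fx"],(uv[1]-p["cy"])/p["fy"],1]);return -Rm.T@t,d
def onz(p,uv,z):
    o,d=ray(p,uv);return o+d*(z-o[2])/d[2]
def save(p,n): cv2.imwrite("pics/"+n,p["img"][:,:,::-1])
E
python3 - <<'E'
from h import *
s=manip.get_state();print(s);print(manip.tip_extent)
for c in ["top","scene"]:
    p=manip.grab_frame(c);save(p,c+"0.png")
    for n in ["push_1","trough","polish_tin","thread_spool","pencil_pot"]:
        for r in manip.tip_of(p,n): print(c,n,r["conf"],np.round(r["centre"],1),onz(p,r["centre"],0 if n=="trough" else 110).round(1))
E
```

```text
{'time': 0.0, 'q': array([ 1.11241963e+00,  1.24502565e-01,  1.65166040e+00, -1.90057051e-05,
        1.36747165e+00, -8.26071334e-02]), 'joint_velocities': array([-1.43409773e-04, -7.68501000e-05,  5.86394160e-04,  1.25659324e-04,
        1.41341000e-04, -9.47897245e-04]), 'joint_torque': array([ 5.24251809e-04, -4.17616332e+01, -3.59929633e+01,  7.73354899e-02,
        4.93089063e-02, -1.82533649e-04]), 'tcp_pos': array([238.30829336, 604.08411833, 224.39669904]), 'ee_rot': array([ 1.86779327e-01,  9.82401364e-01, -9.86344557e-04, -2.63845071e-04]), 'wrist_force': array([0.5095908 , 0.35832291, 0.1819378 ]), 'wrist_torque': array([-0.06206194, -0.04420161, -0.01608176]), 'gripper_width': 95.53070722147132}
11.0
top push_1 0.95 [254.1 229.3] [498.2 169.5 110. ]
top push_1 0.78 [344.8 207.7] [ 562.2 -112.5  110. ]
top push_1 0.77 [384.3 201.9] [ 579.  -236.2  110. ]
top push_1 0.57 [292.7 221. ] [522.5  50.  110. ]
top trough 0.96 [315.7 202.3] [597.9 -23.3   0. ]
top polish_tin 0.72 [315.6 191.6] [614.3 -22.2 110. ]
top polish_tin 0.27 [249.8 172.9] [676.8 184.5 110. ]
top thread_spool 0.53 [327.4 166.1] [695.8 -60.6 110. ]
top pencil_pot 0.84 [378.  156.9] [ 723.8 -221.7  110. ]
scene push_1 0.9 [315.9 171.8] [516.4  67.3 110. ]
scene push_1 0.87 [256.8 249.9] [ 583.2 -243.4  110. ]
scene push_1 0.63 [285.7 215.8] [ 562.7 -111.   110. ]
scene trough 0.81 [319.3 224.2] [609.8 -18.9   0. ]
scene polish_tin 0.62 [320.1 208.3] [619.2 -23.5 110. ]
scene thread_spool 0.57 [335.9 233.1] [709.5 -54.4 110. ]
scene pencil_pot 0.56 [297.8 276.3] [ 722.4 -221.7  110. ]
```

```bash
python3 - <<'E'
import cv2,numpy as np
a=cv2.imread("pics/top0.png")[130:270,200:440];b=cv2.imread("pics/scene0.png")[110:330,190:430]
cv2.imwrite("pics/c0.png",np.vstack([cv2.resize(a,(480,280)),cv2.resize(b,(480,320*480//480))]))
E
```

```text
(no output)
```

View pics/c0.png

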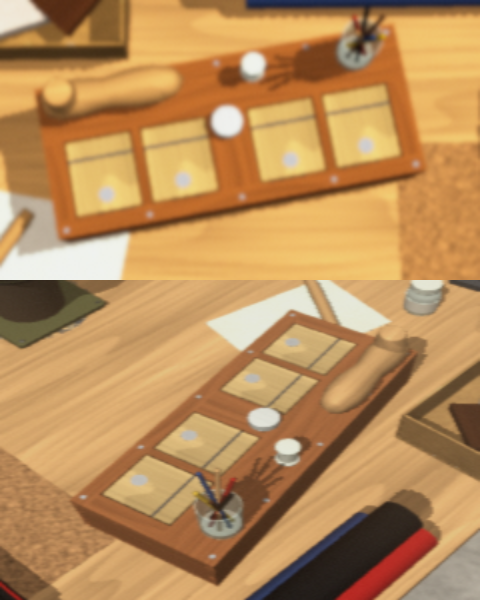

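```bash
python3 - <<'E'
from h import *
# fit trough pose: from top disc points (y local 205,85,-85,-205; x local -60)
P=np.array([[498.2,169.5],[522.5,50],[562.2,-112.5],[579,-236.2]]);L=np.array([[-60,205],[-60,85],[-60,-85],[-60,-205]])
pc,lc=P.mean(0),L.mean(0);a=P-pc;b=L-lc
th=np.arctan2((b[:,0]*a[:,1]-b[:,1]*a[:,0]).sum(),(a*b).sum());c,s=np.cos(th),np.sin(th);M=np.array([[c,-s],[s,c]])
t=pc-M@lc;print(np.degrees(th),t);print((L@M.T+t).round(1),(L@M.T+t-P).round(1))
Rt=R.from_quat(manip.get_state()["ee_rot"]).as_matrix();print(Rt.round(3))
print("yaw of tool x",np.degrees(np.arctan2(Rt[1,0],Rt[0,0])),"x axis trough",np.degrees(th))
E
```

```text
11.617663508077902 [599.24579281 -20.21720592]
[[ 499.2  168.5]
 [ 523.4   51. ]
 [ 557.6 -115.6]
 [ 581.8 -233.1]] [[ 1.  -1. ]
 [ 0.9  1. ]
 [-4.6 -3.1]
 [ 2.8  3.1]]
[[-0.93   0.367  0.   ]
 [ 0.367  0.93  -0.   ]
 [-0.    -0.    -1.   ]]
yaw of tool x 158.47003030861902 x axis trough 11.617663508077902
```

The crop shows four flaps with discs (top view crop at about (107,194), (183,180), (290,160), (366,146)), which agrees with the fit. The tin is between flaps 2 and 3. I'll move above disc 1 with the fingers closed.

```bash
cat >> h.py <<'E'
def go(x,y,z):
    s=manip.get_state();M=R.from_quat(s["ee_rot"]).as_matrix()
    d=M.T@(np.array([x,y,z])-s["tcp_pos"])/10
    h=np.degrees(np.arctan2(M[1,1],M[0,1]))
    print("t",s["time"],"tcp",s["tcp_pos"].round(1),"F",s["wrist_force"].round(2),"cm",d.round(2),"yaw",round(h-101.6,2))
E
python3 -m jog '[{"tx":-8,"ty":-6.2,"yaw":-7},{"tx":-16,"ty":-12.4,"yaw":-14},{"tx":-24,"ty":-18.6,"yaw":-21},{"tx":-32,"ty":-24.8,"yaw":-28},{"tx":-40.3,"ty":-31,"yaw":-33}]' 1 20
python3 -c "
from h import *
go(499,168.5,170)"
```

```text
t 0.6 tcp [238.6 604.6 225.6] F [0.97 0.08 0.09] cm [-40.23 -31.01   5.57] yaw -33.13schema error: expected keys tx, ty, tz, yaw
```

All four keys are needed in each row.

```bash

python3 -m jog '[{"tx":-3.3,"ty":-2.5,"tz":0,"yaw":-7},{"tx":-6.6,"ty":-5,"tz":0,"yaw":-14},{"tx":-10,"ty":-7.5,"tz":0,"yaw":-21},{"tx":-13.2,"ty":-10,"tz":0,"yaw":-28},{"tx":-16.5,"ty":-12.5,"tz":0,"yaw":-33}]' 1 20
python3 -c "
from h import *
go(499,168.5,170)"
```

```text
time: 1.02
tcp_pos: [345.6, 428.1, 225.8]
ee_rot: [-0.103, 0.995, 0.0, 0.0]
wrist_force: [0.7, -0.2, 0.5]
gripper_width: 66.8
t 1.0167 tcp [345.6 428.1 225.8] F [ 0.68 -0.18  0.46] cm [ -9.69 -28.55   5.58] yaw 0.23
```

```bash

python3 -m jog '[{"tx":-1.2,"ty":-3.6,"tz":0.3,"yaw":0},{"tx":-2.4,"ty":-7.2,"tz":1,"yaw":0},{"tx":-3.6,"ty":-10.8,"tz":1.5,"yaw":0},{"tx":-4.8,"ty":-14.4,"tz":2,"yaw":0},{"tx":-6,"ty":-18,"tz":2.5,"yaw":0}]' 1 20
python3 -m jog '[{"tx":-1.2,"ty":-3.6,"tz":0.6,"yaw":0},{"tx":-2.4,"ty":-7.2,"tz":1.2,"yaw":0},{"tx":-3.7,"ty":-10.5,"tz":2,"yaw":0},{"tx":-3.7,"ty":-10.5,"tz":3,"yaw":0},{"tx":-3.7,"ty":-10.5,"tz":3,"yaw":0}]' 1 20
python3 -c "
from h import *
go(499,168.5,126)
p=manip.grab_frame('wrist');save(p,'w1.png')
for r in manip.tip_of(p,'push_1'): print(r['conf'],r['centre'],onz(p,r['centre'],110).round(1))
go(499,168.5,126)"
```

```text
time: 1.43
tcp_pos: [441.9, 262.6, 200.9]
ee_rot: [-0.103, 0.995, 0.0, 0.001]
wrist_force: [1.1, -0.4, -0.7]
gripper_width: 34.1
time: 1.85
tcp_pos: [499.1, 165.8, 168.8]
ee_rot: [-0.101, 0.995, 0.0, -0.001]
wrist_force: [-0.6, -0.5, -0.0]
gripper_width: 2.4
t 1.85 tcp [499.1 165.8 168.8] F [-0.6  -0.51 -0.05] cm [-0.05  0.26  4.28] yaw 0.03
0.92 [152.6, 222.4] [528.  53. 110.]
t 1.95 tcp [499.1 167.8 170.5] F [ 0.52 -0.09 -0.61] cm [-0.01  0.07  4.45] yaw 0.23
```

View pics/w1.png

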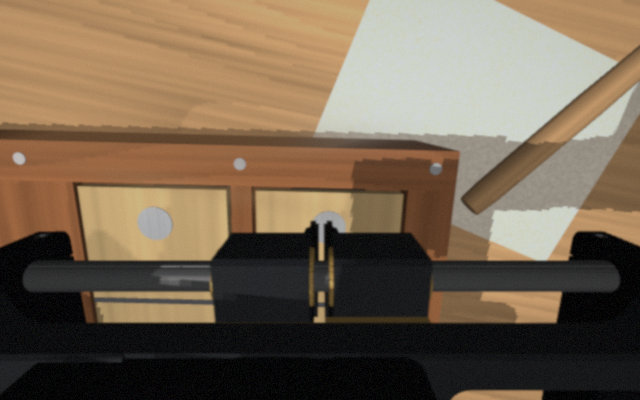

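The wrist view shows disc 2 at (154,223). Disc 1 is partly hidden at about (329,218), just beyond the fingertips at (322,228). I'll locate disc 1 from this geometry.

```bash

python3 -c "
from h import *
p=manip.grab_frame('wrist')
for uv in [(329,222),(154,222.5),(254,189),(404,193),(78,184),(229,188)]: print(uv,onz(p,uv,110).round(1))
go(503,170,124)"
```

```text
(329, 222) [503.6 174.8 110. ]
(154, 222.5) [529.1  55.3 110. ]
(254, 189) [491.  119.8 110. ]
(404, 193) [472.7 220.6 110. ]
(78, 184) [512.1   2.4 110. ]
(229, 188) [493.8 103.  110. ]
t 2.0 tcp [499.2 168.3 171.1] F [-0.34  0.3  -0.26] cm [-0.4   0.09  4.71] yaw 0.3
```

```bash

python3 -m jog '[{"tx":-0.6,"ty":0.35,"tz":1.5,"yaw":0},{"tx":-0.6,"ty":0.35,"tz":3,"yaw":0},{"tx":-0.6,"ty":0.35,"tz":4.3,"yaw":0},{"tx":-0.6,"ty":0.35,"tz":4.7,"yaw":0},{"tx":-0.6,"ty":0.35,"tz":4.7,"yaw":0}]'
python3 -m jog '[{"tx":0,"ty":0,"tz":0.15,"yaw":0},{"tx":0,"ty":0,"tz":0.3,"yaw":0},{"tx":0,"ty":0,"tz":0.3,"yaw":0}]'
python3 -c "
from h import *
go(505,173,119)"
```

```text
time: 2.42
tcp_pos: [503.1, 173.6, 122.8]
ee_rot: [-0.104, 0.995, 0.0, -0.001]
wrist_force: [0.3, 0.5, -0.2]
gripper_width: 1.0
time: 2.67
tcp_pos: [503.5, 173.9, 120.7]
ee_rot: [-0.105, 0.995, 0.001, -0.0]
wrist_force: [0.5, -0.0, -0.4]
gripper_width: 0.7
t 2.6667 tcp [503.5 173.9 120.7] F [ 0.47 -0.02 -0.37] cm [-0.13 -0.12  0.17] yaw 0.4
```

```bash

python3 -m jog '[{"tx":-0.1,"ty":0,"tz":0.15,"yaw":0},{"tx":-0.1,"ty":0,"tz":0.15,"yaw":0}]'
python3 -m jog '[{"tx":0,"ty":0,"tz":0.15,"yaw":0},{"tx":0,"ty":0,"tz":0.15,"yaw":0}]'
```

```text
time: 2.83
tcp_pos: [504.1, 174.0, 120.4]
ee_rot: [-0.105, 0.995, 0.0, -0.001]
wrist_force: [-4.6, -1.8, 6.9]
gripper_width: 0.3
time: 3.0
tcp_pos: [504.1, 174.0, 120.4]
ee_rot: [-0.104, 0.995, 0.0, -0.001]
wrist_force: [-5.0, -0.5, 6.4]
gripper_width: 0.4
```

```bash

python3 -m jog '[{"tx":0.1,"ty":0,"tz":0.2,"yaw":0},{"tx":0.1,"ty":0,"tz":0.2,"yaw":0}]'
```

```text
time: 3.17
tcp_pos: [504.0, 174.0, 120.4]
ee_rot: [-0.104, 0.995, 0.001, -0.0]
wrist_force: [-2.6, -0.6, 6.5]
gripper_width: 0.4
```

Flap 1 holds fast: 6.5 N and under 1 mm of give. On to flap 2.

```bash

python3 -m jog '[{"tx":0,"ty":0,"tz":-2,"yaw":0},{"tx":0,"ty":-3.8,"tz":-2.5,"yaw":0},{"tx":0,"ty":-7.6,"tz":-2.5,"yaw":0},{"tx":0,"ty":-11,"tz":-2.5,"yaw":0},{"tx":0,"ty":-12.1,"tz":-1.2,"yaw":0}]'
python3 -c "
from h import *
go(529,55.5,123)"
```

```text
time: 3.58
tcp_pos: [532.4, 52.2, 135.8]
ee_rot: [-0.103, 0.995, -0.001, 0.004]
wrist_force: [1.4, -0.2, 0.9]
gripper_width: 0.6
t 3.5833 tcp [532.4  52.2 135.8] F [ 1.39 -0.21  0.92] cm [0.27 0.4  1.27] yaw 0.22
```

```bash

python3 -m jog '[{"tx":0.2,"ty":0.3,"tz":0.7,"yaw":0},{"tx":0.2,"ty":0.3,"tz":1.2,"yaw":0},{"tx":0.2,"ty":0.3,"tz":1.3,"yaw":0},{"tx":0.2,"ty":0.3,"tz":1.3,"yaw":0}]'
python3 -m jog '[{"tx":0,"ty":0,"tz":0.2,"yaw":0},{"tx":0,"ty":0,"tz":0.35,"yaw":0},{"tx":0,"ty":0,"tz":0.35,"yaw":0}]'
python3 -c "
from h import *
go(529,55.5,119)"
```

```text
time: 3.92
tcp_pos: [529.3, 55.8, 122.0]
ee_rot: [-0.104, 0.995, -0.0, 0.003]
wrist_force: [-0.8, 0.8, -1.1]
gripper_width: 0.6
time: 4.17
tcp_pos: [529.5, 56.7, 118.9]
ee_rot: [-0.104, 0.995, -0.0, 0.004]
wrist_force: [-0.3, 0.6, 2.0]
gripper_width: 0.4
t 4.1667 tcp [529.5  56.7 118.9] F [-0.27  0.62  1.96] cm [ 0.08 -0.1  -0.01] yaw 0.36
```

```bash

python3 -m jog '[{"tx":0,"ty":0,"tz":0.15,"yaw":0},{"tx":0,"ty":0,"tz":0.15,"yaw":0}]'
python3 -m jog '[{"tx":0,"ty":0,"tz":0.15,"yaw":0},{"tx":0,"ty":0,"tz":0.15,"yaw":0}]'
```

```text
time: 4.33
tcp_pos: [529.6, 56.8, 117.6]
ee_rot: [-0.104, 0.995, -0.0, 0.004]
wrist_force: [-2.2, -0.8, 2.3]
gripper_width: -0.0
time: 4.5
tcp_pos: [529.6, 56.8, 116.1]
ee_rot: [-0.104, 0.995, -0.0, 0.004]
wrist_force: [-1.8, -1.7, 2.8]
gripper_width: 0.6
```

```bash

python3 -m jog '[{"tx":0,"ty":0,"tz":0.2,"yaw":0},{"tx":0,"ty":0,"tz":0.4,"yaw":0}]'
```

```text
time: 4.67
tcp_pos: [529.8, 56.8, 112.1]
ee_rot: [-0.104, 0.995, -0.0, 0.004]
wrist_force: [-1.5, -1.6, 3.2]
gripper_width: 0.5
```

Flap 2 rocks: it is 9 mm down at about 3 N. I'll push on to a tip depth of about 36 mm, then measure.

```bash

python3 -m jog '[{"tx":0,"ty":0,"tz":0.4,"yaw":0},{"tx":0,"ty":0,"tz":0.8,"yaw":0},{"tx":0,"ty":0,"tz":1.2,"yaw":0},{"tx":0,"ty":0,"tz":1.6,"yaw":0}]'
python3 -m jog '[{"tx":0,"ty":0,"tz":0.4,"yaw":0},{"tx":0,"ty":0,"tz":0.8,"yaw":0},{"tx":0,"ty":0,"tz":1.1,"yaw":0},{"tx":0,"ty":0,"tz":1.1,"yaw":0}]'
python3 -c "
from h import *
p=manip.grab_frame('wrist');save(p,'w2.png')
p=manip.grab_frame('scene');save(p,'s2.png')
cv2.imwrite('pics/s2c.png',cv2.resize(p['img'][140:240,240:400,::-1],(640,400),interpolation=2))"
```

```text
time: 5.0
tcp_pos: [530.9, 57.0, 96.4]
ee_rot: [-0.104, 0.995, -0.0, 0.005]
wrist_force: [1.1, 0.9, 5.1]
gripper_width: 0.6
time: 5.33
tcp_pos: [530.1, 57.0, 84.1]
ee_rot: [-0.104, 0.995, -0.0, 0.004]
wrist_force: [-0.4, 0.1, 2.6]
gripper_width: 0.2
```

View pics/w2.png

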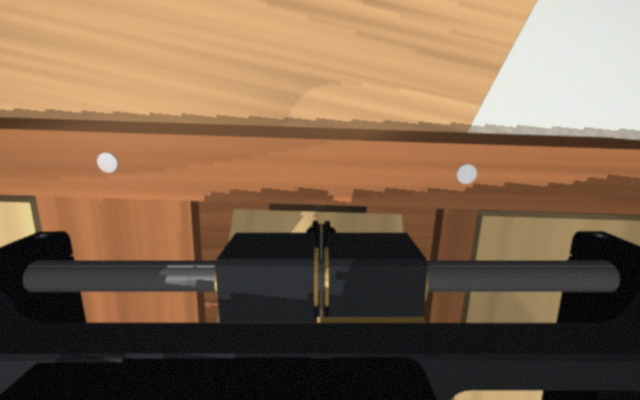

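View pics/s2c.png

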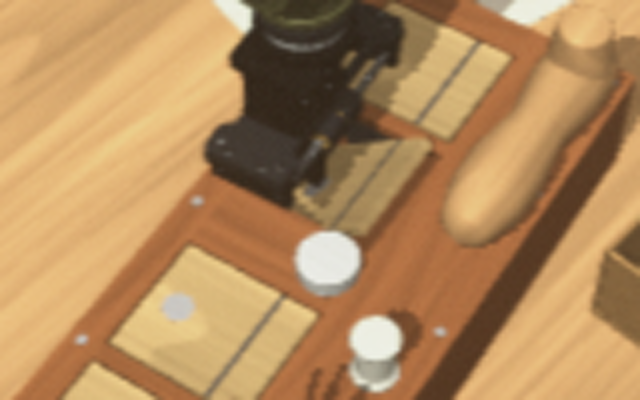

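The flap stands part open. In the wrist view the near edge of the flap runs from (232,209) to (402,213). I'll compute the angle from that edge.

```bash

python3 -c "
from h import *
from scipy.optimize import brentq
p=manip.grab_frame('wrist')
th=np.radians(11.6);ex=np.array([np.cos(th),np.sin(th)])
for u in [529,525]:
  piv=np.array([u,55.5])+60*ex
  for v in (209,211,213):
    uv=(317,v)
    f=lambda a:(onz(p,uv,110-85*np.sin(a))[:2]-piv)@ex+85*np.cos(a)
    A=np.linspace(.3,.85,12);F=[f(a) for a in A];print(u,v,[np.degrees(brentq(f,A[i],A[i+1])).round(1) for i in range(11) if F[i]*F[i+1]<0], np.round(F[::3],1))
g=lambda z:np.linalg.norm(onz(p,(232,209),z)-onz(p,(402,213),z))-100
z=brentq(g,20,110);print(z,np.degrees(np.arcsin((110-z)/85)),onz(p,(317,211),z))
# deck front edge of opening
for uv in [(195,200),(440,208)]: print(onz(p,uv,110).round(1))
go(529,55.5,84)
print([ (np.degrees(np.arctan((121-84)/d))).round(1) for d in (46,50,54)])"
```

```text
529 209 [np.float64(26.5)] [ 1.4  0.2 -3.  -8. ]
529 211 [np.float64(30.1)] [ 2.4  1.3 -1.8 -6.7]
529 213 [np.float64(33.1)] [ 3.5  2.4 -0.6 -5.5]
525 209 [np.float64(36.3)] [ 5.3  4.1  1.  -4.1]
525 211 [np.float64(38.5)] [ 6.3  5.2  2.2 -2.8]
525 213 [np.float64(40.6)] [ 7.4  6.4  3.4 -1.6]
56.99587412871643 38.577888819476726 [518.99588993  52.47076     56.99587413]
[509.2  -1.  110. ]
[491.2 100.  110. ]
t 5.4833 tcp [530.   56.9  84.3] F [-0.89  0.57  0.08] cm [ 0.13 -0.12  0.03] yaw 0.38
[np.float64(38.8), np.float64(36.5), np.float64(34.4)]
```

```bash

python3 -m jog '[{"tx":0,"ty":0,"tz":0.15,"yaw":0},{"tx":0,"ty":0,"tz":0.25,"yaw":0},{"tx":0,"ty":0,"tz":0.25,"yaw":0}]'
python3 -m jog '[{"tx":0,"ty":0,"tz":-1,"yaw":0},{"tx":0,"ty":0,"tz":-3,"yaw":0},{"tx":0,"ty":0,"tz":-6,"yaw":0},{"tx":0,"ty":0,"tz":-9,"yaw":0},{"tx":0,"ty":0,"tz":-12,"yaw":0}]'
python3 -m jog '[{"tx":3,"ty":0,"tz":-3,"yaw":0},{"tx":6,"ty":0,"tz":-4,"yaw":0},{"tx":9,"ty":0,"tz":-4,"yaw":0},{"tx":10,"ty":0,"tz":-4,"yaw":0},{"tx":10,"ty":0,"tz":-4,"yaw":0}]'
python3 -c "
from h import *
p=manip.grab_frame('wrist');save(p,'w3.png')
p=manip.grab_frame('top')
cv2.imwrite('pics/t3c.png',cv2.resize(p['img'][130:270,200:440,::-1],(720,420),interpolation=2))"
```

```text
time: 5.73
tcp_pos: [530.6, 57.0, 83.3]
ee_rot: [-0.104, 0.995, -0.0, 0.004]
wrist_force: [-2.5, 0.5, 8.3]
gripper_width: 0.4
time: 6.15
tcp_pos: [528.7, 56.9, 204.0]
ee_rot: [-0.104, 0.995, -0.0, 0.004]
wrist_force: [1.0, -0.6, 1.2]
gripper_width: 0.3
time: 6.57
tcp_pos: [428.9, 35.9, 243.6]
ee_rot: [-0.104, 0.995, -0.0, 0.004]
wrist_force: [0.9, -0.1, 0.5]
gripper_width: 0.3
```

View pics/w3.png

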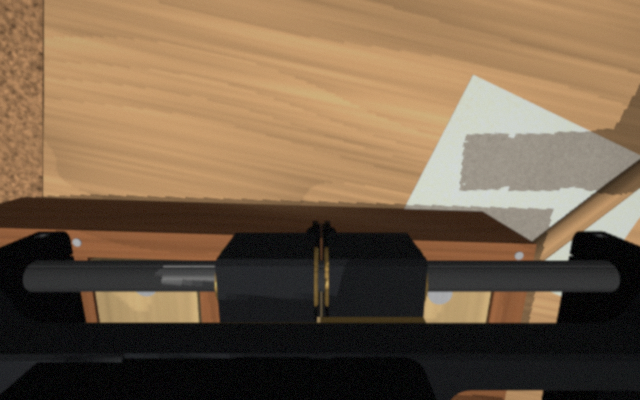

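View pics/t3c.png

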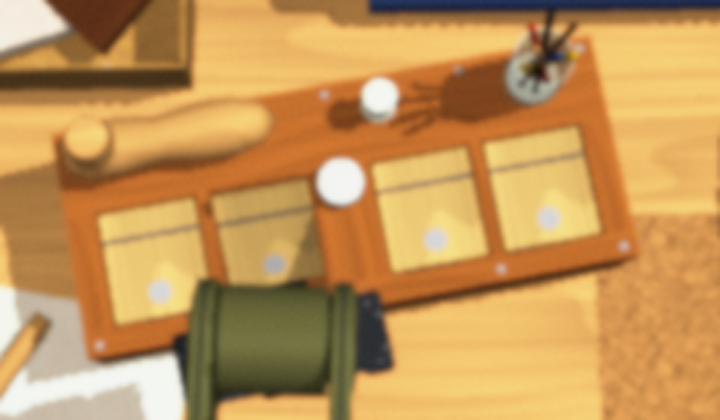

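The wrist view is blocked by the gripper. The top view shows the other flaps shut and nothing else moved, with the open flap's disc at crop (274,265). I'll view the flap from beyond it, since the wrist camera looks towards the robot.

```bash

python3 -m jog '[{"tx":-3.5,"ty":0,"tz":-1,"yaw":0},{"tx":-7,"ty":0,"tz":-2,"yaw":0},{"tx":-10.5,"ty":0,"tz":-3,"yaw":0},{"tx":-14,"ty":0,"tz":-3,"yaw":0},{"tx":-16.5,"ty":0,"tz":-3,"yaw":0}]'
python3 -m jog '[{"tx":0,"ty":0,"tz":0,"yaw":0},{"tx":0,"ty":0,"tz":0,"yaw":0}]'
python3 -c "
from h import *
p=manip.grab_frame('wrist');save(p,'w4.png')
import pickle;pickle.dump(p,open('w4.pkl','wb'))
for r in manip.tip_of(p,'push_1'): print(r['conf'],np.round(r['centre'],1),onz(p,r['centre'],110).round(1))"
```

```text
time: 7.08
tcp_pos: [595.3, 71.2, 274.2]
ee_rot: [-0.104, 0.995, 0.0, 0.004]
wrist_force: [-0.2, -0.3, -0.4]
gripper_width: 0.7
time: 7.25
tcp_pos: [596.5, 71.6, 272.2]
ee_rot: [-0.105, 0.994, 0.0, 0.002]
wrist_force: [0.8, 0.3, 0.4]
gripper_width: 0.5
0.76 [316.9 120.7] [537.7  55.5 110. ]
0.72 [444.7 114.7] [507.  172.4 110. ]
0.63 [136.6 102.7] [ 557.  -112.9  110. ]
0.62 [ 8.2 98.3] [ 578.2 -230.2  110. ]
```

View pics/w4.png

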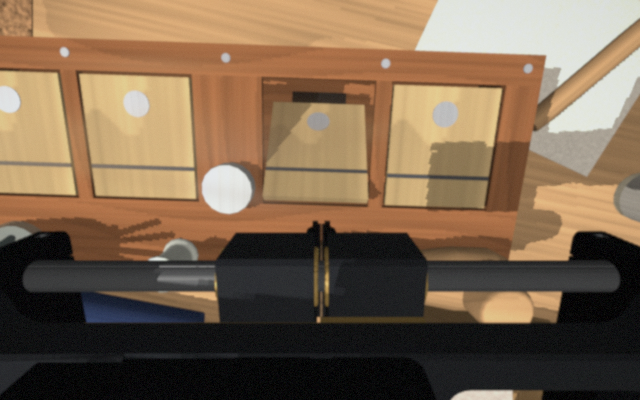

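The picture is clear. Flap 2's near corners are at about (272,101) and (363,104), its far corners at (263,203) and (369,206), and its disc at (317,121). The other discs are at (445,114), (136,103) and (8,98). I'll fit the trough pose and the angle together.

```bash
cat > fit.py <<'E'
from h import *
import pickle
from scipy.optimize import least_squares
p=pickle.load(open('w4.pkl','rb'))
K=np.array([[p['fx'],0,p['cx']],[0,p['fy'],p['cy']],[0,0,1]])
def proj(X): return cv2.projectPoints(np.array(X,float),np.ravel(p['rvec']),np.ravel(p['tvec']),K,None)[0][:,0]
fixed=[(-60,205),(-60,-85),(-60,-205)];pf=[(444.7,114.2),(136.4,103),(8.2,98.6)]
fixed+=[(-85,155),(-85,255),(-85,-135),(-85,-35),(30,155),(30,-35)];pf+=[(393,84.5),(502,87.5),(78,72.5),(190,76),(386,206),(196,199)]
fixed+=[(0,155),(0,-35),(0,-135)];pf+=[(387,176.5),(195,170),(92,166.5)]
pm=[(317,120.7),(272,101),(363,104),(263,203),(369,206.5)]
def model(v,dp):
    x,y,th,a,dz=v;c,s=np.cos(th),np.sin(th)
    L=[(fx,fy,110) for fx,fy in fixed]
    for lx,ly in [(-60,85),(-85,35),(-85,135),(30,35),(30,135)]:
        # flap rotating about a pivot dp below its top face
        L.append((lx*np.cos(a)-dp*np.sin(a),ly,110-dp+lx*np.sin(a)+dp*np.cos(a)))
    L=np.array(L)+[0,0,dz];return proj(np.c_[x+c*L[:,0]-s*L[:,1],y+s*L[:,0]+c*L[:,1],L[:,2]])
obs=np.array(pf+pm)
for dp in (0,4.5,9):
    r=least_squares(lambda v:(model(v,dp)-obs).ravel(),[590,-25,.2,.6,0],loss='soft_l1')
    print(dp,r.x.round(2),"deg",np.degrees(r.x[3]).round(1),r.cost.round(1));print((model(r.x,dp)-obs)[-5:].round(1).tolist())
E
python3 fit.py
```

```text
0 [ 6.0219e+02 -1.8360e+01  1.8000e-01  6.2000e-01  2.7000e-01] deg 35.7 15.8
[[1.1, 1.0], [0.4, -0.5], [2.0, -0.3], [-0.4, -3.0], [-1.3, -3.2]]
4.5 [ 6.0229e+02 -1.8370e+01  1.8000e-01  6.7000e-01  2.8000e-01] deg 38.6 22.5
[[1.1, 0.1], [1.0, -0.4], [1.4, -0.2], [-0.5, -6.7], [-1.0, -6.8]]
9 [ 6.0239e+02 -1.8370e+01  1.8000e-01  7.3000e-01  2.8000e-01] deg 41.7 31.4
[[1.1, -0.9], [1.6, -0.4], [0.9, -0.2], [-0.5, -10.9], [-0.8, -11.0]]
```

The fit gives 36 to 38°, with the pivot at the top surface fitting best. A little more is needed. I'll return above the disc and press about 4 mm deeper.

```bash

python3 -m jog '[{"tx":3,"ty":0,"tz":1,"yaw":0},{"tx":6,"ty":0,"tz":4,"yaw":0},{"tx":6.8,"ty":0,"tz":8,"yaw":0},{"tx":6.8,"ty":0,"tz":11,"yaw":0},{"tx":6.8,"ty":0,"tz":11,"yaw":0}]'
python3 -c "
from h import *
go(530,57,90)"
```

```text
time: 7.77
tcp_pos: [522.9, 56.9, 155.4]
ee_rot: [-0.104, 0.995, 0.001, -0.003]
wrist_force: [-0.3, 0.0, -0.4]
gripper_width: 0.9
t 7.7667 tcp [522.9  56.9 155.4] F [-0.32  0.01 -0.44] cm [-0.74 -0.15  6.53] yaw 0.38
```

```bash

python3 -m jog '[{"tx":-0.7,"ty":0,"tz":2,"yaw":0},{"tx":-0.7,"ty":0,"tz":4,"yaw":0},{"tx":-0.7,"ty":0,"tz":5.5,"yaw":0},{"tx":-0.7,"ty":0,"tz":6.5,"yaw":0},{"tx":-0.7,"ty":0,"tz":6.5,"yaw":0}]'
python3 -m jog '[{"tx":0,"ty":0,"tz":0.2,"yaw":0},{"tx":0,"ty":0,"tz":0.4,"yaw":0},{"tx":0,"ty":0,"tz":0.6,"yaw":0},{"tx":0,"ty":0,"tz":0.6,"yaw":0}]'
python3 -c "
from h import *
go(530,57,79.5)"
```

```text
time: 8.18
tcp_pos: [528.5, 58.3, 89.6]
ee_rot: [-0.104, 0.995, 0.001, -0.004]
wrist_force: [0.3, -0.4, -0.2]
gripper_width: 0.6
time: 8.52
tcp_pos: [528.9, 58.3, 84.3]
ee_rot: [-0.104, 0.995, 0.001, -0.004]
wrist_force: [-0.1, -0.9, 0.2]
gripper_width: 0.8
t 8.5167 tcp [528.9  58.3  84.3] F [-0.14 -0.95  0.17] cm [-0.08 -0.16  0.48] yaw 0.38
```

```bash

python3 -m jog '[{"tx":0,"ty":0,"tz":0.2,"yaw":0},{"tx":0,"ty":0,"tz":0.3,"yaw":0},{"tx":0,"ty":0,"tz":0.3,"yaw":0}]'
python3 -m jog '[{"tx":0,"ty":0,"tz":0.15,"yaw":0},{"tx":0,"ty":0,"tz":0.15,"yaw":0}]'
```

```text
time: 8.77
tcp_pos: [529.6, 58.4, 83.0]
ee_rot: [-0.104, 0.995, 0.001, -0.003]
wrist_force: [-2.2, 0.0, 6.0]
gripper_width: 0.2
time: 8.93
tcp_pos: [529.8, 58.4, 82.9]
ee_rot: [-0.104, 0.995, 0.001, -0.003]
wrist_force: [-3.9, -0.6, 7.0]
gripper_width: 0.4
```

The force rises without motion, so I need to know whether the flap is at its stop. I'll check the angle independently from pixel widths and edges in the stored picture.

```bash

python3 - <<'E'
import pickle,cv2
from h import *
p=pickle.load(open('w4.pkl','rb'))
o,_=ray(p,(0,0));print("cam",o.round(1),p['fx'])
for a in (34,36,38,40,42,44,46):
    print(a,end=' ')
    exec(open('fit.py').read().split("obs=")[0]) if a==34 else None
    m=model([602.2,-18.4,.18,np.radians(a),0.3],0)[-5:];print(m.round(1).tolist())
c=p['img'][70:215,250:380,::-1];cv2.imwrite('pics/w4c.png',cv2.resize(c,None,fx=4,fy=4,interpolation=cv2.INTER_CUBIC))
E
```

```text
cam [530.9  57.6 431.1] 329.98706720096794
34 [[317.9, 120.5], [271.9, 98.9], [365.2, 102.0], [262.8, 200.2], [367.6, 203.4]]
36 [[317.9, 121.7], [272.3, 100.7], [364.8, 103.7], [262.6, 199.9], [367.8, 203.0]]
38 [[317.9, 122.8], [272.6, 102.5], [364.4, 105.4], [262.5, 199.4], [367.9, 202.6]]
40 [[317.9, 124.1], [272.9, 104.3], [364.0, 107.3], [262.3, 199.0], [368.1, 202.1]]
42 [[317.9, 125.3], [273.2, 106.2], [363.6, 109.1], [262.1, 198.5], [368.3, 201.7]]
44 [[317.8, 126.7], [273.5, 108.1], [363.3, 111.0], [262.0, 197.9], [368.4, 201.1]]
46 [[317.8, 128.0], [273.7, 110.1], [362.9, 113.0], [261.9, 197.4], [368.6, 200.6]]
```

View pics/w4c.png

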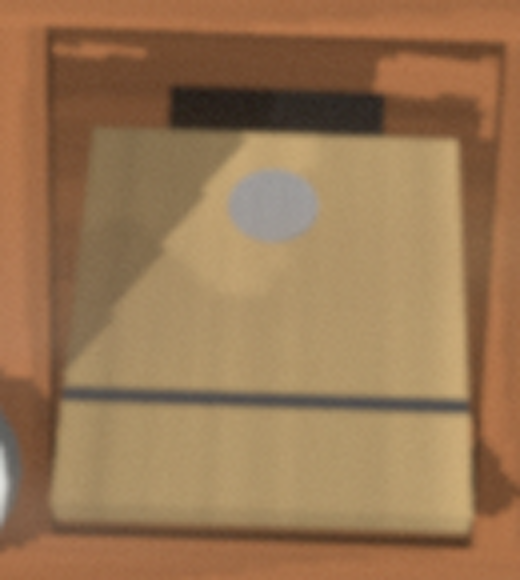

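The crop shows near corners at (273.5,102) and (364.5,104.3) and the far top edge at about row 199 to 200. That puts the angle at 37 to 39°, not at the stop. I'll push once a little more firmly.

```bash

python3 -m jog '[{"tx":0,"ty":0,"tz":0.2,"yaw":0},{"tx":0,"ty":0,"tz":0.3,"yaw":0},{"tx":0,"ty":0,"tz":0.3,"yaw":0}]'
```

```text
time: 9.18
tcp_pos: [530.2, 58.5, 82.4]
ee_rot: [-0.105, 0.995, 0.001, -0.003]
wrist_force: [-6.1, -0.1, 13.0]
gripper_width: 0.3
```

Little further motion even at 13 N, so I'll stop forcing it, withdraw and measure.

```bash

python3 -m jog '[{"tx":0,"ty":0,"tz":-1,"yaw":0},{"tx":0,"ty":0,"tz":-4,"yaw":0},{"tx":0,"ty":0,"tz":-8,"yaw":0},{"tx":0,"ty":0,"tz":-12,"yaw":0},{"tx":0,"ty":0,"tz":-15,"yaw":0}]'
python3 -m jog '[{"tx":-2,"ty":0,"tz":-2,"yaw":0},{"tx":-5,"ty":0,"tz":-4,"yaw":0},{"tx":-6.8,"ty":0,"tz":-4,"yaw":0},{"tx":-6.8,"ty":0,"tz":-4,"yaw":0},{"tx":-6.8,"ty":0,"tz":-4,"yaw":0}]'
python3 -c "
from h import *
p=manip.grab_frame('wrist');save(p,'w5.png')
import pickle;pickle.dump(p,open('w5.pkl','wb'))
go(0,0,0)
for r in manip.tip_of(p,'push_1'): print(r['conf'],np.round(r['centre'],1))
cv2.imwrite('pics/w5c.png',cv2.resize(p['img'][50:220,:,::-1],(800,212*1),interpolation=2))
cv2.imwrite('pics/w5d.png',cv2.resize(p['img'][65:215,250:390,::-1],None,fx=4,fy=4,interpolation=2))"
```

```text
time: 9.6
tcp_pos: [532.1, 58.4, 236.7]
ee_rot: [-0.105, 0.995, 0.0, -0.001]
wrist_force: [1.0, 0.2, 1.4]
gripper_width: 0.4
time: 10.02
tcp_pos: [598.8, 72.6, 276.5]
ee_rot: [-0.105, 0.995, 0.0, -0.001]
wrist_force: [-0.2, 0.6, -0.5]
gripper_width: 0.5
t 10.0667 tcp [598.   72.5 275.8] F [-0.59  0.21 -0.88] cm [59.88  5.31 27.83] yaw 0.41
0.86 [314.5 118. ]
0.83 [441.  110.9]
0.77 [137.3 103.4]
0.72 [ 11.3 100.6]
```

View pics/w5.png

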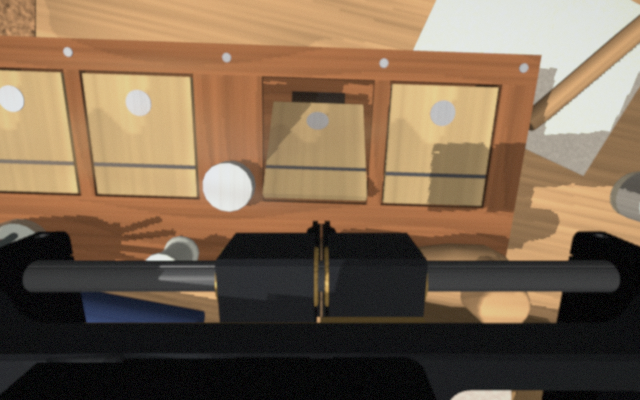

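View pics/w5d.png

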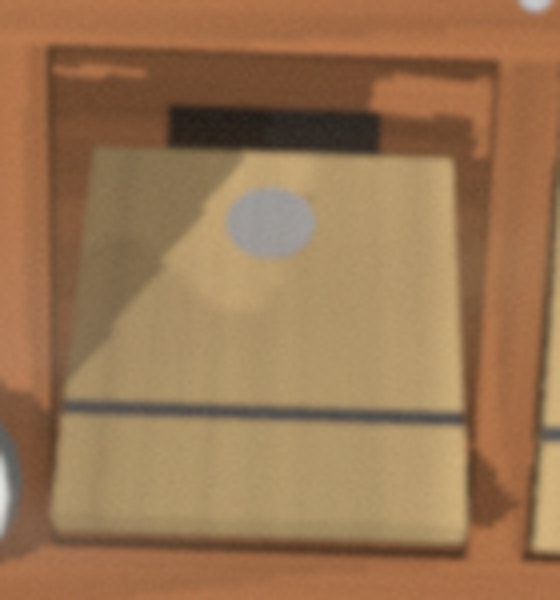

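```bash
cat > fit2.py <<'E'
src=open('fit.py').read().replace('w4.pkl','w5.pkl');exec(src.split("fixed=")[0])
fixed=[(-60,205),(-60,-85),(-60,-205),(0,155),(0,255),(0,-135),(0,-35),(-85,155),(-85,255),(-85,-135),(-85,-35),(30,155),(30,255),(30,-35)]
pf=[(442,112.5),(138,103),(11.3,99.5),(386,173.5),(488,177),(97,161.5),(196,166),(391,84.5),(499,87.5),(82,72.5),(192,76),(383,204.5),(485,207.5),(198,197)]
mv=[(-60,85),(-85,135),(-85,35),(0,135),(0,35),(30,135),(30,35)]
# image left = -y
mv=[(-60,85),(-85,35),(-85,135),(0,35),(0,135),(30,35),(30,135)]
pm=[(317.5,120.5),(273.75,102),(363.25,104.25),(266,166.75),(366.5,169.75),(263.2,197.5),(366.8,200.7)]
obs=np.array(pf+pm)
def model(v):
    x,y,th,a,dz,dp=v;c,s=np.cos(th),np.sin(th)
    L=[(fx,fy,110) for fx,fy in fixed]+[(lx*np.cos(a)-dp*np.sin(a),ly,110-dp+lx*np.sin(a)+dp*np.cos(a)) for lx,ly in mv]
    L=np.array(L)+[0,0,dz];return proj(np.c_[x+c*L[:,0]-s*L[:,1],y+s*L[:,0]+c*L[:,1],L[:,2]])
for lim in [(-1,9),(-.01,.01),(4.49,4.51)]:
    r=least_squares(lambda v:(model(v)-obs).ravel(),[602,-18,.18,.65,0,sum(lim)/2],bounds=([-999]*5+[lim[0]],[999]*5+[lim[1]]),loss='soft_l1',x_scale=[1,1,.01,.01,1,1])
    J=np.linalg.inv(r.jac.T@r.jac);print(r.x.round(2),np.degrees(r.x[3]).round(1),"sd",np.degrees(J[3,3]**.5).round(1),r.cost.round(1));print((model(r.x)-obs).round(1).tolist())
E
python3 fit2.py
```

```text
[ 6.0189e+02 -1.7860e+01  1.8000e-01  6.6000e-01  9.0000e-02  1.4800e+00] 38.0 sd 1.3 22.0
[[1.3, 0.8], [1.1, -0.2], [0.3, -1.2], [0.2, -0.0], [-2.3, -0.2], [-2.8, 2.4], [-0.5, 1.2], [2.4, -0.4], [0.3, 0.3], [0.5, 0.5], [-1.6, 0.8], [0.8, -2.0], [-3.8, -1.9], [-0.9, -0.5], [0.4, 0.7], [-0.5, -0.9], [0.5, 0.0], [0.0, 1.8], [-0.3, 2.1], [-0.1, -1.5], [0.4, -1.4]]
[ 6.0176e+02 -1.7890e+01  1.8000e-01  6.5000e-01 -4.0000e-02  1.0000e-02] 37.3 sd 1.0 22.5
[[1.2, 0.7], [1.1, -0.4], [0.3, -1.3], [0.2, -0.2], [-2.4, -0.4], [-2.7, 2.2], [-0.5, 1.1], [2.4, -0.6], [0.3, 0.2], [0.5, 0.3], [-1.6, 0.7], [0.8, -2.1], [-3.8, -2.0], [-0.8, -0.6], [0.4, 1.0], [-0.6, -0.8], [0.6, 0.1], [0.0, 2.6], [-0.3, 2.9], [-0.1, -0.5], [0.3, -0.4]]
[ 6.0214e+02 -1.7820e+01  1.8000e-01  6.9000e-01  2.6000e-01  4.4900e+00] 39.7 sd 1.1 23.8
[[1.3, 1.1], [1.0, 0.0], [0.1, -0.9], [0.2, 0.3], [-2.3, 0.1], [-2.9, 2.6], [-0.6, 1.5], [2.5, -0.2], [0.4, 0.6], [0.4, 0.7], [-1.7, 1.1], [0.8, -1.7], [-3.7, -1.6], [-0.9, -0.2], [0.5, 0.1], [-0.2, -0.9], [0.3, -0.0], [0.1, 0.1], [-0.2, 0.4], [-0.2, -3.8], [0.6, -3.6]]
```

The angle comes out at 37 to 40°, which is about 40. The flap holds it with the gripper withdrawn and touching nothing, so I'll hand in.

```bash
python3 -c "
from h import *
s=manip.get_state();print(s['time'],s['wrist_force'].round(2));print(manip.close_job())"
```

```text
10.1167 [-0.82 -0.44  0.46]
the job is handed in; nothing more can be done
None
```

The loose flap is flap 2, second from the left. It now stands open at about 38° (my fits range from 37 to 40°), and I handed the job in at 10.1 s.

- **Finding it:** Flap 1 held fast, giving under 1 mm at about 6.5 N. Flap 2 gave way at about 3 N. I did not press flaps 3 and 4, since the loose one was already found.
- **Opening it:** I pushed flap 2 down with closed fingers in two presses. The second press met unexpected resistance, up to 13 N with under 1 mm of movement from the 83 mm tool height, so I stopped there. I did not find the cause. In the picture the flap was short of its 0.8 rad stop.
- **Last checks:** The fit depends on how deep the pivot lies under the flap's top face: 37.3° with it at the top, 38.0° with its depth left free, and 39.7° with it at mid-thickness. An estimate from the tool position during the first press gave 36 to 39°. The flap kept its angle once I withdrew.
- **Everything else:** In the last pictures the other three flaps were shut and the things I could see were in their places. The robot was clear of everything, with about 1 N of noise at the wrist.

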